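Tighten the citrus press's loose hold-down bolt

TASK

The front bolt that holds the citrus press down has worked loose, and the adjustable wrench already lies round its head with the jaws too wide. Roll the wrench's worm until the jaws are snug on the bolt head, then swing the handle clockwise until the white mark on the bolt lines up with the white mark on the press's foot again, pointing at the column. Leave the wrench lying snug on the bolt and do not shift the mug, egg timer or salt shaker.

Things in the scene. Friction and masses are not known exactly. Their poses are not given: they have to be found in the camera images.
- press: grey lever citrus press, fixed, 330 x 110 x 480 mm. Origin on the axis of its front hold-down bolt at worktop level; x points from the bolt to the column (212 mm along x), z up. Foot 5.5 mm thick, round the bolt an ear of 26 mm radius. A white mark 27 x 4 mm lies on the foot along x, 17 to 44 mm from the bolt. Glass bowl (50 mm high) and strainer cup above it stand 45 mm or more from the bolt
- bolt_top (a point): centre of the top of the bolt's hexagon head, 18.5 mm above the worktop; 24 mm across flats, 27.7 over corners, 13 mm tall. The frame turns with the bolt: x along the white mark on the head, outwards; z up; flats face y and -y. At the start x stands 0.5 to 0.8 rad counter-clockwise (from above) of the press's x; it must come onto the press's x
- bolt (a joint): turn of the bolt since the start, rad; clockwise from above (tightening) is positive; 0 at the start. Stiff thread: a steady 0.8 N m (about 6 N at wrench_grip) turns it, it stays where left, and no stop marks the right angle
- wrench: loose steel adjustable wrench with black rubber grip, 0.45 kg, lying level: head on the press's ear round the bolt, grip on the worktop. Origin at worktop level on the bolt's axis when snug; x from grip to open end of the jaws, z up. Jaws 5.5 to 16.5 mm above the worktop; fixed jaw at y = -12 mm, movable at +y; throat at x = -15.5, tips at x = 16 mm. Its x starts within 0.1 rad of the bolt's
- wrench_mid (a point): point between the wrench's jaws, 11 mm above its origin; lies on the bolt's axis when the jaws are snug. Same axes as wrench
- wrench_worm (a point): top of the worm, a knurled steel roller (radius 10, length 17 mm, axis along wrench y) 40 mm behind the bolt, at wrench x = -40 mm; 21 mm above the worktop, 4.5 mm proud of the head, highest thing within 35 mm. Axes as wrench. Stroke its top with a fingertip (pressing 8 to 20 N): towards the jaws (wrench +x) closes them and pushes the throat to the bolt, the other way opens them
- wrench_grip (a point): middle of the rubber grip, 130 mm from the bolt and 11 mm above the worktop; the grip runs from 80 to 180 mm, 24 mm wide along the wrench's y, 22 mm high, lying on the worktop. Axes as wrench
- worm (a joint): rotation of the worm, rad, grows as the jaws close: 6.28 rad moves the jaw 4 mm, so a 10 mm stroke over its surface gives 1 rad and 0.64 mm. About 5 N along its surface rolls it; it stays where left and stalls when the jaws are snug
- jaw (a joint): travel of the movable jaw, m: the opening is 0.030 minus this value, so 0.006 is snug on the 24 mm bolt head; -0.0005 to 0.0027 at the start
- mug: white mug, 94 mm tall, 83 mm wide, 116 mm over the handle, standing left of the press; origin under its middle
- timer: egg timer with a domed top, 66 mm wide, 60 mm tall, to the right of the wrench; origin under its middle
- salt: glass salt shaker, 44 mm wide, 90 mm tall, right of the timer; origin under its middle

How it is judged:
On the way, in this order (a step that is already met when the one before it is completed fails the run):
1. the worm has been rolled until the jaws have less than 1.5 mm of play on the bolt head, before the bolt has been turned by more than 0.12 rad (value of joint jaw above 0.0045 m and horizontal distance between wrench_mid and bolt_top below 0.006 m and value of joint bolt below 0.12 rad), for 0.2 s.
2. the bolt has been turned until its mark is within 0.15 rad of the mark on the foot (angle between the x axis of bolt_top and the x axis of press, either way round below 0.15 rad), for 0.2 s.
At the end, for the whole second after the job is handed in: the bolt's mark lies within 0.15 rad (9 degrees) of the foot's mark; the wrench lies at rest round the bolt (middle of the jaws within 6 mm of the bolt's axis, not raised by 5 mm or more) with its jaws less than 1.5 mm wider than the bolt head (angle between the x axis of bolt_top and the x axis of press, either way round below 0.15 rad and value of joint jaw above 0.0045 m and horizontal distance between wrench_mid and bolt_top below 0.006 m and height (world z) of wrench_mid below 0.016 m and linear speed of wrench below 0.02 m/s); the robot touches nothing.
It fails at once if the bolt is dragged round by more than 0.15 rad with the jaws 2 mm or more too wide (value of joint bolt above 0.15 rad and value of joint jaw below 0.004 m).
It fails at once if mug, timer or salt shaker shifted by more than 30 mm (distance of any of mug, timer, salt from where it was at the start of the episode above 0.03 m).
It also fails if it takes over 64 s, if anything falls off the work surface, if the arm or the gripper's body presses on something with over 40 N, if the wrist force passes 120 N, or if a joint passes its speed limit or range.

ROBOT

A 6-joint arm with a two-finger parallel gripper is mounted at the origin on a cart in front of the work surface, level with it; the furniture and walls round the work are solid. World frame = base frame: x ahead of the robot, y to its left, z up, the work surface at z = 0. Lengths are in m, angles in rad, forces in N, time in s.
With the tool pointing down it reaches from about 0.375 to 0.9 m from the base axis. Payload 3.1 kg.
Tool frame: the origin (TCP) lies on the centre line of the jaws, within the pads' length; the fingertips stand 22 mm ahead of it and the grasp point (between the pads) lies 3 mm ahead of it; z points along the fingers, y is the line along which they close (so a half turn about z gives the same grasp; the last joint's range is limited). The gripper opens to 85 mm and grips with 20 to 120 N. Pads are 22 mm wide; open, the fingers measure 114 mm over their backs; the gripper's body (76 mm by 85 mm) begins 54 mm behind the grasp point. The pads swing forward as they close: fully open they stand 13 mm farther back than shut.
Start: joints at [-1.333, 0.527, 1.433, -0, 1.181, -0.178], TCP at [0.253, -0.571, 0.253] pointing down, gripper open.
Joint ranges: [-3.08, 3.08], [-0.75, 2.2], [0.22, 2.44], [-1.43, 4.57], [0, 2.65], [-2.85, 2.85]. Speed limits (rad/s): [2.79, 2.79, 3.14, 3.14, 3.14, 3.14].

INTERFACE

Orientations are given as a unit quaternion [x, y, z, w].
In Python, from station import manip gives the robot as it stands.
- The arm moves only by the tool creep_tool, called after "Call:" by a JSON object that holds its "fn" and its "kwargs". Schema: {"type":"object","properties":{"ticks":{"type":"array","items":{"type":"array","items":{"type":"number"},"minItems":5,"maxItems":5},"minItems":1,"maxItems":20},"grip_force":{"type":"number"},"only":{"type":"string"},"quiet":{"type":"boolean"},"lines":{"type":"string"}},"required":["ticks"],"additionalProperties":false}. ticks is a list of rows, 1 to 20 of them, each of 5 numbers: dx, dy, dz in cm, then a turn about the tool's z in units of 0.2 rad, then the opening from 0.0 (shut) to 1.0 (fully open); each row is the pose to reach, as a shift and turn from the pose commanded when the call began, along the tool's axes at that moment; what a row does not reach only later rows make up. A row lasts 1/10 s, in which the tool goes at most 0.05 m and 0.15 rad, less where a joint would pass 70% of its speed; a pose out of reach is approached as far as the arm can. The fingers move at their own pace and stop on an object; grip_force is the grip in N (left out, the last holds). Time passes only in rows, so rows that do not move let the fingers close. The tool returns the time, the measured TCP pose, the force, the opening and the grip force at its end. only (a regular expression) keeps the lines of the reply that match it, lines (a string "A,B") keeps lines A to B, and quiet returns only ok. Input that does not fit is refused with a message, and nothing moves.
- manip.sense(): the state, without advancing time (a new reading comes with each control period).
- manip.snapshot(name): name is "scene" or "top" or "wrist"; returns a dict with "pixels" (384x512x3 uint8, red, green, blue), "range_z" (384x512 float32, m along the optical axis (not along the pixel's ray), 0 where there is no reading), "fov_y" (degrees; the focal length in pixels is half the picture's height over the tangent of half this angle, whatever the lens; pixels are square), "cx", "cy" (the principal point, pixels), "R" (3x3) and "t" (3): a world point X has camera coordinates R X + t; the wrist camera has in their place "hand_eye" (4x4, takes a point from camera to tool coordinates, whose origin is the TCP and whose axes are the flange's). Camera axes: x right, y down, z forward; pixel columns grow to the right and rows downward; lengths in m; the calibration is good to about 2 mm. A picture is of the moment at which its call begins: read the wrist's pose just before it.
- manip.sign_off(): hands the job in; it is judged then, once.
The state is a dict: "t": time; "q": joint angles; "qd": joint speeds; "tau": joint torques, N m; "tcp_pos": TCP position; "tool_rot": TCP orientation; "force": force on the tool from outside, world axes, zero at the start; "ft_torque": the same for the moment, N m; "finger_gap": opening from 0.0 (shut) to 1.0 (fully open); "gripper_force": force on a finger pad.
Only numpy, scipy, OpenCV 4.12 (cv2) and the standard library are available. Lean on these libraries where they do the work, as an engineer would, in place of code of your own. Each camera call takes 0.05 s, during which the arm holds its last target. There are 200 camera calls.

## Working session

There is one attempt and no reset: what is moved stays moved. The work goes in short steps, Python scripts to look and compute and a tool call to move; the robot and the scene stay as the last step left them, time stands still between calls to the robot, and variables do not carry over. Pictures are saved under pics/ and viewed, at most 10 in all, crops included, and the job is handed in when it is done.

```bash
mkdir -p pics; ls; python3 - <<'E'
from station import manip
import cv2,numpy as np
s=manip.sense(); print(s)
for n in ["scene","top"]:
    d=manip.snapshot(n); np.savez(n+'.npz',**d)
    print(n,d['fov_y'],d['cx'],d['cy'],d['R'].tolist(),d['t'].tolist())
    cv2.imwrite(f'pics/{n}.png',d['pixels'][:,:,::-1])
a=cv2.imread('pics/top.png'); cv2.imwrite('pics/top0.png',a)
E
```

```text
pics
station.py
{'t': 0.0, 'q': array([-1.33250948e+00,  5.28491210e-01,  1.43387791e+00, -2.84422314e-06,
        1.18140814e+00, -1.78517610e-01]), 'qd': array([-0.00228062,  0.00056178, -0.00104964,  0.00093369,  0.00087755,
        0.00062516]), 'tau': array([-1.60783533e-03, -4.42356598e+01, -1.78025025e+01, -1.62680817e-04,
        8.61409237e-03, -9.91284878e-06]), 'tcp_pos': array([ 0.25288344, -0.57083394,  0.25232594]), 'tool_rot': array([ 9.78362042e-01,  2.06897370e-01, -3.39525894e-05, -1.09177306e-03]), 'force': array([-0.04311004,  0.20563284,  0.26099515]), 'ft_torque': array([ 0.02353761, -0.04354031, -0.04601919]), 'gripper_force': 0.0, 'finger_gap': 1.0005056482144863}
scene 57.26788687201987 257.1468346887557 187.45917859350033 [[-0.8392913552089875, -0.5432214783015131, 0.02237066345416217], [-0.3062592478867087, 0.4383801014351049, -0.8450018696722598], [0.4492163110967012, -0.7160539869155575, -0.5342952308106502]] [0.4664338941118963, 0.15377651350779722, 0.8372789468717726]
top 49.516669369841395 260.5265841496246 191.70609295981552 [[0.011144466057857925, -0.9999291459936579, -0.004183762502696014], [-0.9928241573366037, -0.010566892321738986, -0.1191156303577478], [0.1190629811702533, 0.005481220580717915, -0.9928715741402799]] [0.11964898665917267, 0.5034465942062363, 1.3749689234852476]
```

View pics/top.png

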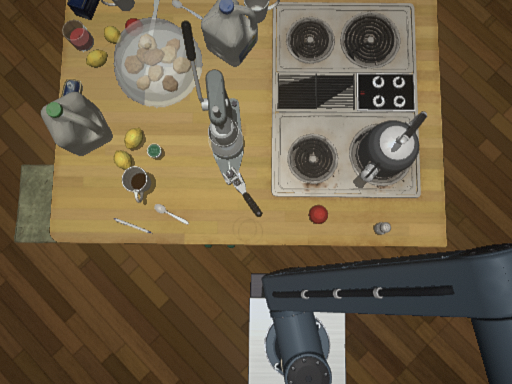

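View pics/scene.png

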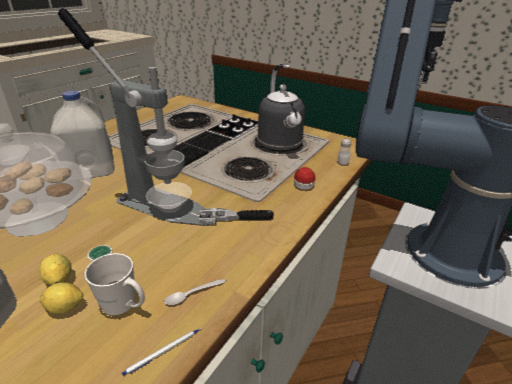

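The top view shows the wrench's jaws near (236,180), its grip centre near (252,203), the timer at (318,214), the salt at (382,228) and the mug at (136,182). Next I measure these and enlarge the wrench.

```bash
cat > h.py <<'E'
import numpy as np,cv2
from station import manip
from scipy.spatial.transform import Rotation as Rn
def cloud(d,tcp=None,rot=None):
    h,w=d['range_z'].shape; f=h/2/np.tan(np.radians(d['fov_y'])/2)
    v,u=np.mgrid[:h,:w]; z=d['range_z']
    P=np.stack([(u-d['cx'])/f*z,(v-d['cy'])/f*z,z],-1)
    if 'R' in d: return (P-d['t'])@d['R']
    H=np.array(d['hand_eye']); P=P@H[:3,:3].T+H[:3,3]
    return P@Rn.from_quat(rot).as_matrix().T+tcp
def hit(d,u,v,z,tcp=None,rot=None):
    "pixel ray meets the plane of height z"
    f=d['range_z'].shape[0]/2/np.tan(np.radians(d['fov_y'])/2)
    r=np.array([(u-d['cx'])/f,(v-d['cy'])/f,1.])
    if 'R' in d: o=-d['R'].T@d['t']; r=d['R'].T@r
    else:
        H=np.array(d['hand_eye']); M=Rn.from_quat(rot).as_matrix()
        o=M@H[:3,3]+tcp; r=M@H[:3,:3]@r
    return o+r*(z-o[2])/r[2]
E
python3 - <<'E'
from h import *
d=dict(np.load('top.npz')); C=cloud(d)
for n,u,v,z in [('jaws',236,180,.0185),('worm',241,190,.021),('grip',252,203,.022),('timer',318,214,.05),('salt',382,228,.08)]: print(n,hit(d,u,v,z).round(3),C[v,u].round(3))
p=d['pixels'].astype(int); m=(p.sum(2)<150); m[:185]=0;m[218:]=0;m[:,:238]=0;m[:,266:]=0
v,u=np.nonzero(m); Q=np.array([hit(d,a,b,.018) for a,b in zip(u,v)])[:,:2]
c=Q.mean(0); w,V=np.linalg.eigh(np.cov(Q.T)); print(len(Q),c,V[:,1],np.ptp(Q@V[:,1]),np.ptp(Q@V[:,0]))
cv2.imwrite('pics/topc.png',cv2.resize(d['pixels'][120:230,190:340,::-1],None,fx=5,fy=5,interpolation=cv2.INTER_CUBIC))
E
```

```text
jaws [0.543 0.209 0.018] [0.544 0.21  0.011]
worm [0.508 0.192 0.021] [0.509 0.192 0.016]
grip [0.464 0.154 0.022] [0.465 0.154 0.019]
timer [ 0.428 -0.066  0.05 ] [ 0.427 -0.064  0.061]
salt [ 0.383 -0.267  0.08 ] [ 0.383 -0.267  0.08 ]
116 [0.46074738 0.15403281] [-0.8133736  -0.58174169] 0.09153326703183046 0.020540793962561477
```

View pics/topc.png

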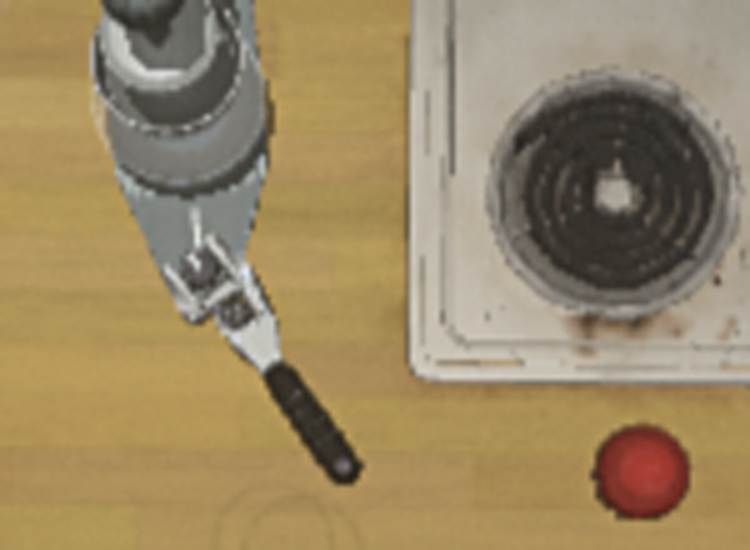

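The bolt is near world (0.565, 0.23) and the wrench yaw is about 0.62. I move to hover above the wrench, keeping the height, and look with the wrist camera.

Careful with the scale: shifts go in cm and turns go in units of 0.2 rad. That gives: -0.577 m is -57.7, 0.526 m is 52.6, -0.2 rad is -1.

Call:
{"fn": "creep_tool", "kwargs": {"ticks": [[13,-14.5,0,-0.5,0.5],[26.3,-28.9,0,-1,0],[39.5,-43.3,0,-1,0],[52.6,-57.7,0,-1,0],[52.6,-57.7,0,-1,0],[52.6,-57.7,0,-1,0],[52.6,-57.7,0,-1,0],[52.6,-57.7,0,-1,0],[52.6,-57.7,0,-1,0],[52.6,-57.7,0,-1,0],[52.6,-57.7,0,-1,0],[52.6,-57.7,0,-1,0],[52.6,-57.7,0,-1,0],[52.6,-57.7,0,-1,0],[52.6,-57.7,0,-1,0],[52.6,-57.7,0,-1,0],[52.6,-57.7,0,-1,0],[52.6,-57.7,0,-1,0],[52.6,-57.7,0,-1,0],[52.6,-57.7,0,-1,0]], "grip_force": 30}}

```text
t: 2.1
tcp_pos: [0.5, 0.1678, 0.2532]
tool_rot: [0.953, 0.303, -0.0, 0.0]
force: [0.7, 0.5, -0.1]
finger_gap: 0.001
gripper_force: 0.0
```

```bash
python3 - <<'E'
from h import *
s=manip.sense(); d=manip.snapshot('wrist'); np.savez('w1.npz',tcp=s['tcp_pos'],rot=s['tool_rot'],**d)
print(s['tcp_pos'],s['tool_rot'],s['q'].round(2),d['fov_y'],np.array(d['hand_eye']).round(3).tolist())
cv2.imwrite('pics/w1.png',cv2.resize(d['pixels'][:,:,::-1],(800,600),interpolation=cv2.INTER_CUBIC))
E
```

```text
[0.49998503 0.1678254  0.25320638] [ 9.53096461e-01  3.02666371e-01 -4.50724198e-04  2.74358661e-05] [ 0.11  0.4   1.68 -0.    1.07  1.07] 59.7297087695053 [[-0.001, -0.951, -0.308, 0.079], [1.0, -0.001, 0.0, -0.001], [-0.001, -0.308, 0.951, -0.12], [0.0, 0.0, 0.0, 1.0]]
```

View pics/w1.png

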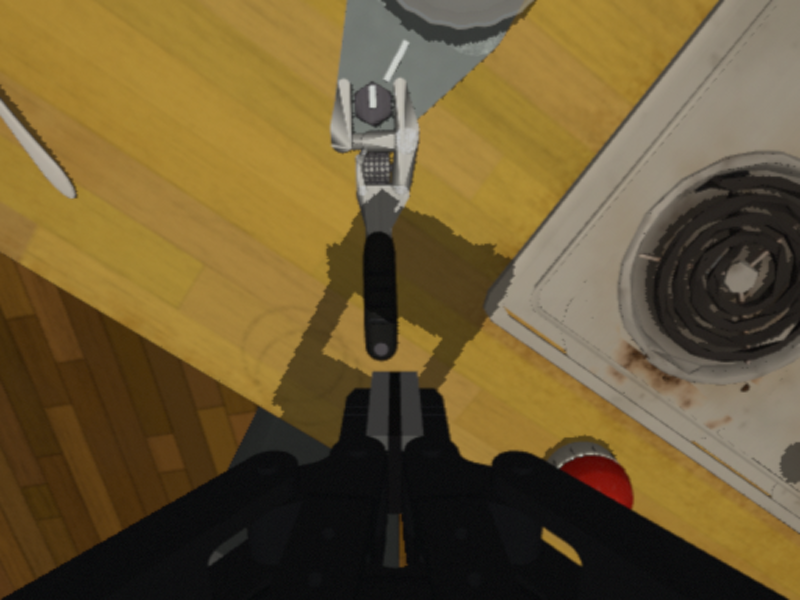

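The wrist view (800×600) shows the bolt head at (374,104), the worm at (376,167), the grip from (379,235) to (381,357), and the foot mark from (389,79) to (406,42). I convert these to world positions.

```bash
python3 - <<'E'
from h import *
z=np.load('w1.npz'); d=dict(z); k=1.5625
H=lambda u,v,h: hit(d,(u+.5)/k-.5,(v+.5)/k-.5,h,z['tcp'],z['rot'])
P={n:H(*a) for n,a in dict(bolt=(374,104,.0185),mark0=(373.5,107,.0185),mark1=(372.5,86,.0185),worm=(376.5,167,.021),g0=(379,236,.018),g1=(381,357,.018),f0=(389,79,.0055),f1=(406,42,.0055),timer=(593,485,.055)).items()}
for n in P: print(n,P[n].round(4))
a=lambda p,q: np.arctan2(*(P[q]-P[p])[1::-1])
print('wrench',a('g1','g0'),a('g1','worm'),'bolt mark',a('mark0','mark1'),'foot',a('f0','f1'),a('bolt','f1'),'d',[np.linalg.norm(P[n]-P['bolt']) for n in ('worm','g0','g1','f0','f1')])
C=cloud(d,z['tcp'],z['rot']); 
for u,v in [(374,104),(376,167),(380,295)]: print(C[int(v/k),int(u/k)].round(4))
t=dict(np.load('top.npz')); T=cloud(t).reshape(-1,3)
for hh in (.03,.08,.15,.25):
    q=T[(T[:,2]>hh)&(T[:,0]<.9)&(T[:,0]>.35)&(abs(T[:,1]-.2)<.2)]; r=np.linalg.norm(q[:,:2]-P['worm'][:2],axis=1); i=r.argmin(); print(hh,r[i],q[i])
R=Rn.from_quat(z['rot']).as_matrix(); print('yaw',np.arctan2(R[1,0],R[0,0]))
print('to worm tool',R.T@(P['worm']-z['tcp']))
E
```

```text
bolt [0.5682 0.2324 0.0185]
mark0 [0.5665 0.2316 0.0185]
mark1 [0.5764 0.2392 0.0185]
worm [0.5371 0.2089 0.021 ]
g0 [0.4997 0.1812 0.018 ]
g1 [0.4256 0.1281 0.018 ]
f0 [0.5866 0.2337 0.0055]
f1 [0.6108 0.2374 0.0055]
timer [ 0.4453 -0.0467  0.055 ]
wrench 0.6216108308936246 0.6274204522282901 bolt mark 0.652650436393643 foot 0.1514149320220286 0.11805658189731545 d [np.float64(0.039050474385217034), np.float64(0.0855035427406842), np.float64(0.17664896431277946), np.float64(0.022577641400878586), np.float64(0.04485365671553106)]
[0.5683 0.2327 0.0193]
[0.5371 0.2099 0.0196]
[0.4668 0.1574 0.0225]
0.03 0.08636620917827278 [0.62010895 0.23261807 0.04746811]
0.08 0.0972454991590759 [0.63015091 0.23703146 0.15187013]
0.15 0.0972454991590759 [0.63015091 0.23703146 0.15187013]
0.25 0.12130879256748699 [0.65523414 0.23631396 0.31953494]
yaw 0.6149781685831928
to worm tool [ 0.05418487 -0.01210278  0.23216169]
```

The distances agree with the sizes given: worm 39 mm, grip 85–177 mm. The foot yaw is about 0.13 and the bolt mark about 0.65. The camera sits 79 mm ahead of the tool and would come close to the strainer, so I turn the tool half round.

Call:
{"fn": "creep_tool", "kwargs": {"ticks": [[2,-0.6,4,-0.75,0],[4.6,-1.2,9,-1.5,0],[4.6,-1.2,12,-8,0],[4.6,-1.2,14,-8,0],[4.6,-1.2,14,-8,0],[4.6,-1.2,14,-8,0],[4.6,-1.2,14,-8,0],[4.6,-1.2,14,-8,0],[4.6,-1.2,14,-8,0],[4.6,-1.2,14,-8,0],[4.6,-1.2,14,-8,0],[4.6,-1.2,14,-8,0]]}}

```text
t: 3.35
tcp_pos: [0.5312, 0.2045, 0.1135]
tool_rot: [0.447, 0.895, 0.0, 0.0]
force: [-0.2, -0.3, -0.5]
finger_gap: -0.001
gripper_force: 0.0
```

Call:
{"fn": "creep_tool", "kwargs": {"ticks": [[0,0,0,-7.7,0],[0,0,0,-7.7,0],[0,0,0,-7.7,0],[0,0,0,-7.7,0],[0,0,0,-7.7,0],[0,0,0,-7.7,0],[0,0,0,-7.7,0],[0,0,0,-7.7,0],[0,0,2,-7.7,0],[0,0,4,-7.7,0],[0,0,5,-7.7,0],[0,0,5.5,-7.7,0],[0,0,5.8,-7.7,0],[0,0,5.8,-7.7,0]]}}

```text
t: 4.75
tcp_pos: [0.5312, 0.2052, 0.0554]
tool_rot: [-0.302, 0.953, -0.0, 0.0]
force: [0.2, -0.3, -0.6]
finger_gap: 0.001
gripper_force: 0.0
```

```bash
python3 - <<'E'
from h import *
s=manip.sense();R=Rn.from_quat(s['tool_rot']).as_matrix()
print(s['q'].round(2),np.arctan2(R[1,0],R[0,0]),R.T@(np.array([.5371,.2089,.021])-s['tcp_pos']))
E
```

```text
[ 0.17  0.75  1.71 -0.    0.68 -2.01] -2.5282463972741565 [-0.0069288  -0.0004043   0.03437655]
```

Call:
{"fn": "creep_tool", "kwargs": {"ticks": [[0,0,0.6,0,0],[0,0,1,0,0],[0,0,1.2,0,0],[0,0,1.25,0,0],[0,0,1.3,0,0],[0,0,1.35,0,0],[0,0,1.35,0,0]]}}

```text
t: 5.45
tcp_pos: [0.5309, 0.2055, 0.0429]
tool_rot: [-0.303, 0.953, -0.0, 0.0]
force: [-1.9, -0.8, 7.7]
finger_gap: 0.001
gripper_force: 3.9
```

Call:
{"fn": "creep_tool", "kwargs": {"ticks": [[0,0,0.08,0,0],[-0.3,0,0.08,0,0],[-0.6,0,0.08,0,0],[-0.9,0,0.08,0,0],[-1.2,0,0.08,0,0],[-1.5,0,0.08,0,0],[-1.5,0,0.08,0,0]]}}

```text
t: 6.15
tcp_pos: [0.5424, 0.2138, 0.0426]
tool_rot: [-0.303, 0.953, -0.0, -0.001]
force: [-3.5, -1.0, 12.6]
finger_gap: -0.005
gripper_force: 6.1
```

```bash
python3 - <<'E'
from h import *
s=manip.sense();R=Rn.from_quat(s['tool_rot']).as_matrix()
print(R.T@s['force'],s['tcp_pos'])
d=manip.snapshot('wrist'); np.savez('w2.npz',tcp=s['tcp_pos'],rot=s['tool_rot'],**d)
t=manip.snapshot('scene');np.savez('s2.npz',**t)
a=cv2.resize(d['pixels'][:,:,::-1],(400,300),interpolation=cv2.INTER_AREA);b=cv2.resize(t['pixels'][180:240,160:240,::-1],(400,300),interpolation=cv2.INTER_CUBIC)
cv2.imwrite('pics/a2.png',np.hstack([a,b]))
E
```

```text
[  3.42092066   1.20922915 -12.57428975] [0.54241444 0.21384918 0.04257858]
```

View pics/a2.png

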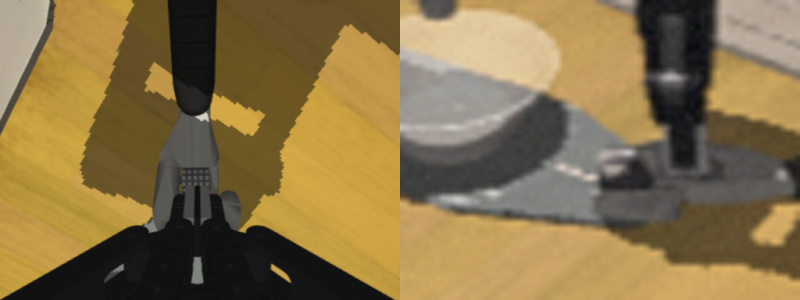

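To row units: 0.016 m is 1.6, 0.012 m is 1.2.

Call:
{"fn": "creep_tool", "kwargs": {"ticks": [[0,0,-0.4,0,0],[0.8,0,-0.4,0,0],[1.6,0,-0.4,0,0],[1.6,0,0,0,0],[1.6,0,0.04,0,0],[1.2,0,0.04,0,0],[0.8,0,0.04,0,0],[0.4,0,0.04,0,0],[0,0,0.04,0,0],[0,0,-0.4,0,0],[0.8,0,-0.4,0,0],[1.6,0,-0.4,0,0],[1.6,0,0,0,0],[1.6,0,0.04,0,0],[1.2,0,0.04,0,0],[0.8,0,0.04,0,0],[0.4,0,0.04,0,0],[0,0,0.04,0,0],[0,0,0.04,0,0]]}}

```text
t: 8.15
tcp_pos: [0.5412, 0.214, 0.0425]
tool_rot: [-0.303, 0.953, 0.0, -0.002]
force: [-6.5, -0.5, 22.5]
finger_gap: 0.002
gripper_force: 10.4
```

```bash
python3 - <<'E'
from h import *
s=manip.sense();R=Rn.from_quat(s['tool_rot']).as_matrix()
print(R.T@s['force'],s['tcp_pos'])
E
```

```text
[  5.63217969   3.41220815 -22.48028334] [0.54123951 0.21404994 0.0424704 ]
```

Call:
{"fn": "creep_tool", "kwargs": {"ticks": [[0,0,-1,0,0],[3,0,-3,0,0],[7,0,-7,0,0],[11,0,-11,0,0],[14,0,-14,0,0],[14,0,-14,0,0],[14,0,-14,0,0]]}}

```text
t: 8.85
tcp_pos: [0.429, 0.133, 0.1813]
tool_rot: [-0.302, 0.953, -0.0, 0.001]
force: [0.4, -0.0, -0.2]
finger_gap: -0.002
gripper_force: 0.0
```

```bash
python3 - <<'E'
from h import *
s=manip.sense(); d=manip.snapshot('wrist'); np.savez('w3.npz',tcp=s['tcp_pos'],rot=s['tool_rot'],**d)
t=manip.snapshot('top');np.savez('t3.npz',**t)
a=cv2.resize(d['pixels'][:,:,::-1],(533,400),interpolation=cv2.INTER_AREA)
b=cv2.resize(t['pixels'][150:210,215:255,::-1],(266,400),interpolation=cv2.INTER_CUBIC)
cv2.imwrite('pics/a3.png',np.hstack([a,b]))
E
```

```text
(no output)
```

View pics/a3.png

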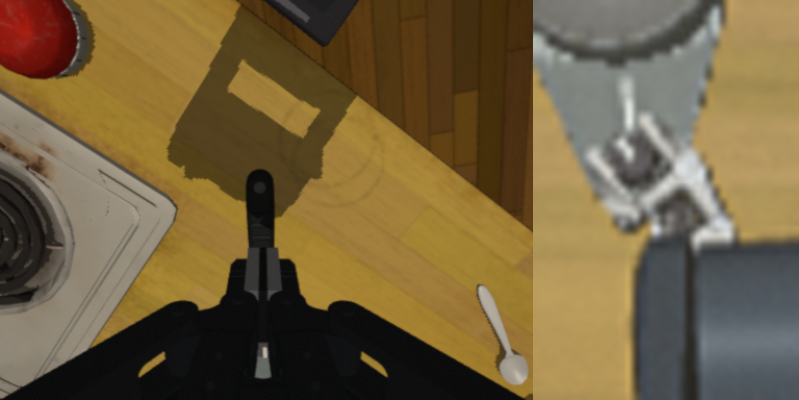

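To row units: -0.14 m is -14, 0.1398 m is 13.98.

Call:
{"fn": "creep_tool", "kwargs": {"ticks": [[-4,0,4,0,0],[-8,0,8,0,0],[-11,0,11,0,0],[-12.4,0,13,0,0],[-12.4,0,13.6,0,0],[-12.4,0,13.96,0,0],[-12.8,0,13.98,0,0],[-13.2,0,13.98,0,0],[-13.6,0,13.98,0,0],[-14,0,13.98,0,0],[-14,0,13.6,0,0],[-13.2,0,13.6,0,0],[-12.4,0,13.6,0,0],[-12.4,0,13.96,0,0],[-12.4,0,13.98,0,0],[-12.8,0,13.98,0,0],[-13.2,0,13.98,0,0],[-13.6,0,13.98,0,0],[-14,0,13.98,0,0],[-14,0,13.98,0,0]]}}

```text
t: 10.95
tcp_pos: [0.5398, 0.213, 0.0425]
tool_rot: [-0.303, 0.953, 0.0, -0.004]
force: [-8.0, -2.2, 24.6]
finger_gap: -0.002
gripper_force: 12.0
```

```bash
python3 - <<'E'
from h import *
s=manip.sense();R=Rn.from_quat(s['tool_rot']).as_matrix()
print(R.T@s['force'],s['tcp_pos'])
E
```

```text
[  7.94336606   2.90473711 -24.57169878] [0.53978068 0.21295446 0.04249368]
```

Call:
{"fn": "creep_tool", "kwargs": {"ticks": [[0,0,-0.4,0,0],[0.8,0,-0.4,0,0],[1.6,0,-0.4,0,0],[1.6,0,-0.02,0,0],[1.6,0,0,0,0],[1.2,0,0,0,0],[0.8,0,0,0,0],[0.4,0,0,0,0]]}}

```text
t: 11.75
tcp_pos: [0.5352, 0.2095, 0.0426]
tool_rot: [-0.303, 0.953, -0.0, -0.006]
force: [-10.5, -7.0, 26.3]
finger_gap: 0.0
gripper_force: 12.8
```

```bash
python3 - <<'E'
from h import *
s=manip.sense();R=Rn.from_quat(s['tool_rot']).as_matrix()
print(R.T@s['force'],s['tcp_pos'])
E
```

```text
[ 12.90549148   0.37109397 -26.11450156] [0.53520506 0.20947264 0.04255508]
```

Tangential force rose to 13 N, which suggests the worm has stalled. I lift off, turn the tool back and look at the jaws.

To row units: -0.16 m is -16, 0.052 m is 5.2, 1.6 rad is 8.

Call:
{"fn": "creep_tool", "kwargs": {"ticks": [[0,0,-1,0,0],[1,0,-3,0,0],[3,-1,-7,0,0],[5.2,-1.3,-11,0.75,0],[5.2,-1.3,-15,1.5,0],[5.2,-1.3,-16,8,0],[5.2,-1.3,-16,8,0],[5.2,-1.3,-16,8,0],[5.2,-1.3,-16,8,0],[5.2,-1.3,-16,8,0],[5.2,-1.3,-16,8,0],[5.2,-1.3,-16,8,0],[5.2,-1.3,-16,8,0.5],[5.2,-1.3,-16,8,0.5]]}}

```text
t: 13.15
tcp_pos: [0.5046, 0.1711, 0.1999]
tool_rot: [0.475, 0.88, -0.0, -0.001]
force: [-0.1, 0.3, -0.2]
finger_gap: 0.329
gripper_force: 0.0
```

Call:
{"fn": "creep_tool", "kwargs": {"ticks": [[0,0,0,7.7,0.5],[0,0,0,7.7,0.5],[0,0,0,7.7,0.5],[0,0,0,7.7,0.5],[0,0,0,7.7,0.5],[0,0,0,7.7,0.5],[0,0,0,7.7,0.5],[0,0,0,7.7,0.5],[0,0,0,7.7,0.5],[0,0,0,7.7,0.5],[0,0,0,7.7,0.5],[0,0,0,7.7,0.5]]}}

```text
t: 14.35
tcp_pos: [0.5046, 0.1711, 0.1999]
tool_rot: [0.953, 0.304, -0.001, -0.0]
force: [-0.4, -0.7, -0.1]
finger_gap: 0.5
gripper_force: 0.0
```

```bash
python3 - <<'E'
from h import *
s=manip.sense(); d=manip.snapshot('wrist'); np.savez('w4.npz',tcp=s['tcp_pos'],rot=s['tool_rot'],**d)
print(s['tcp_pos'])
cv2.imwrite('pics/w4.png',cv2.resize(d['pixels'][20:200,160:400,::-1],(800,600),interpolation=cv2.INTER_CUBIC))
E
```

```text
[0.50463596 0.17106032 0.19994404]
```

View pics/w4.png

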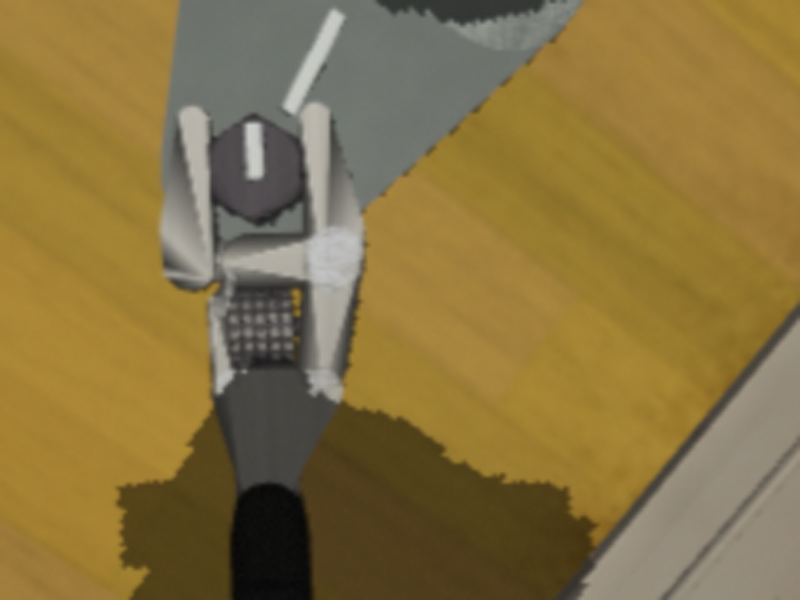

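The picture shows the jaws snug on the hexagon: flats at columns 209 and 305, jaw faces at about 211 and 305. The bolt centre is at (257,168), the bolt mark runs from (255,178) to (253,124), and the foot mark from (288,110) to (338,14). I measure again and plan the arc.

```bash
cat > m.py <<'E'
from h import *
import sys
def run(f,pts):
    z=np.load(f); d=dict(z)
    return {n:hit(d,(u+.5)*.3-.5+160,(v+.5)*.3-.5+20,h,z['tcp'],z['rot']) for n,(u,v,h) in pts.items()}
def ang(P,p,q): return np.arctan2(*(P[q]-P[p])[1::-1])
E
python3 - <<'E'
from m import *
P=run('w4.npz',dict(bolt=(257,168,.0185),m0=(255,178,.0185),m1=(253,124,.0185),worm=(263,327,.021),g0=(271,490,.018),g1=(271.5,590,.018),f0=(293,113,.0055),f1=(338,14,.0055)))
for n in P:print(n,P[n].round(4),round(np.linalg.norm(P[n][:2]-P['bolt'][:2]),4))
print('bolt',ang(P,'m0','m1'),'foot',ang(P,'f0','f1'),ang(P,'bolt','f1'),ang(P,'bolt','f0'),'wrench',ang(P,'worm','bolt'),ang(P,'g1','worm'),ang(P,'g1','bolt'))
s=manip.sense();R=Rn.from_quat(s['tool_rot']).as_matrix();y0=np.arctan2(R[1,0],R[0,0]);print('yaw',y0)
B=P['bolt']
for th in (.62,.52,.42,.32,.22,.15,.12,.08,.04):
    G=B-.13*np.array([np.cos(th),np.sin(th),0]); G[2]=.03
    print(th,G.round(3),'tool',(R.T@(G-s['tcp_pos'])).round(4),'turn',round(y0-th,3))
# foot mark on average over both views
E
```

```text
bolt [0.5684 0.233  0.0185] 0.0
m0 [0.5661 0.2321 0.0185] 0.0025
m1 [0.5765 0.2398 0.0185] 0.0105
worm [0.5367 0.2092 0.021 ] 0.0396
g0 [0.5009 0.182  0.018 ] 0.0846
g1 [0.4767 0.165  0.018 ] 0.1142
f0 [0.5851 0.2337 0.0055] 0.0167
f1 [0.611  0.2378 0.0055] 0.0428
bolt 0.6405398111521792 foot 0.1576034982668841 0.11209974787195935 0.040392451441906806 wrench 0.6446507789031188 0.6347218758025226 0.638167721110729
yaw 0.617590776169592
0.62 [0.463 0.158 0.03 ] tool [-0.0419 -0.0132  0.1701] turn -0.002
0.52 [0.456 0.168 0.03 ] tool [-0.0413 -0.0261  0.1701] turn 0.098
0.42 [0.45 0.18 0.03] tool [-0.0394 -0.039   0.1701] turn 0.198
0.32 [0.445 0.192 0.03 ] tool [-0.0362 -0.0516  0.1701] turn 0.298
0.22 [0.442 0.205 0.03 ] tool [-0.0318 -0.0638  0.1701] turn 0.398
0.15 [0.44  0.214 0.03 ] tool [-0.028  -0.0721  0.1701] turn 0.468
0.12 [0.439 0.217 0.03 ] tool [-0.0262 -0.0755  0.1701] turn 0.498
0.08 [0.439 0.223 0.03 ] tool [-0.0236 -0.08    0.1701] turn 0.538
0.04 [0.439 0.228 0.03 ] tool [-0.0209 -0.0844  0.1701] turn 0.578
```

Call:
{"fn": "creep_tool", "kwargs": {"ticks": [[-2,-0.6,4,0,0.45],[-4.2,-1.1,8,-0.1,0.45],[-4.2,-1.1,12,-0.1,0.45],[-4.2,-1.1,15,-0.1,0.45],[-4.2,-1.1,16.5,-0.1,0.45],[-4.2,-1.1,17.2,-0.1,0.45],[-4.2,-1.1,17.2,-0.1,0.45]]}}

```text
t: 15.1
tcp_pos: [0.464, 0.1558, 0.028]
tool_rot: [0.95, 0.313, -0.001, -0.0]
force: [-0.1, 0.1, 0.3]
finger_gap: 0.45
gripper_force: 0.0
```

To row units: -0.0336 m is -3.36, -0.0273 m is -2.73, 0.2 rad is 1.

Call:
{"fn": "creep_tool", "kwargs": {"ticks": [[0,-0.3,0,0,0.45],[0,-0.6,0,0,0.45],[0,-0.8,0,0,0.45],[0.03,-1.13,0,0.125,0.45],[0.06,-1.45,0,0.25,0.45],[0.1,-1.78,0,0.375,0.45],[0.15,-2.1,0,0.5,0.45],[0.21,-2.42,0,0.625,0.45],[0.27,-2.73,0,0.75,0.45],[0.34,-3.05,0,0.875,0.45],[0.42,-3.36,0,1,0.45],[0.42,-3.36,0,1,0.45]]}}

```text
t: 16.3
tcp_pos: [0.4487, 0.1847, 0.0298]
tool_rot: [0.976, 0.217, 0.001, 0.001]
force: [2.0, -6.5, 2.3]
finger_gap: 0.449
gripper_force: 3.2
```

```bash
python3 - <<'E'
from h import *
s=manip.sense(); R=Rn.from_quat(s['tool_rot']).as_matrix();print(s['tcp_pos'],'yaw',np.arctan2(R[1,0],R[0,0]),'Ftool',R.T@s['force'])
d=manip.snapshot('wrist'); np.savez('w5.npz',tcp=s['tcp_pos'],rot=s['tool_rot'],**d)
cv2.imwrite('pics/w5.png',cv2.resize(d['pixels'][:,:,::-1],(800,600),interpolation=cv2.INTER_CUBIC))
E
```

```text
[0.4486985  0.18472642 0.02977607] yaw 0.43804090518000444 Ftool [-0.88642645  6.73560784 -2.33691148]
```

View pics/w5.png

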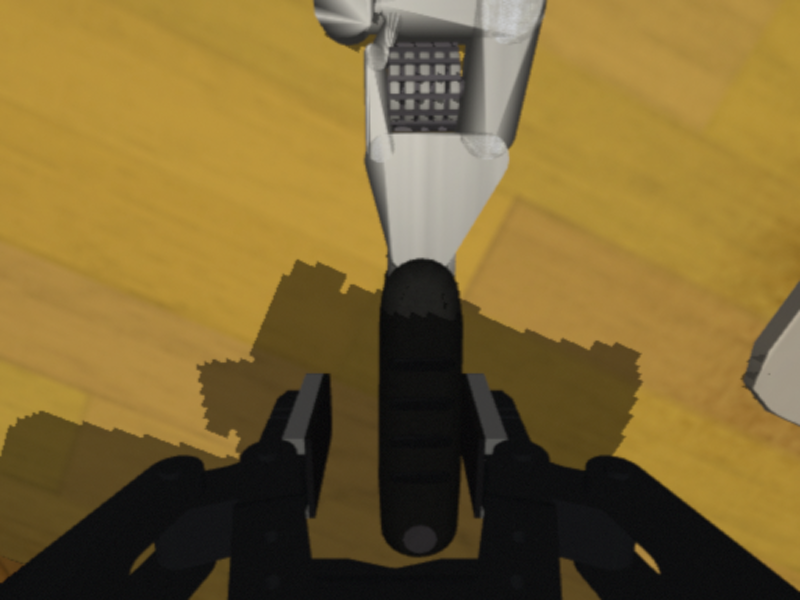

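The picture shows the right pad pressing on the grip at (465,450), the handle parallel to the tool and the worm at (425,85). The swing works, so I continue.

To row units: -0.0356 m is -3.56, -0.0269 m is -2.69, 0.28 rad is 1.4.

Call:
{"fn": "creep_tool", "kwargs": {"ticks": [[0.03,-0.46,0,0.175,0.45],[0.09,-0.91,0,0.35,0.45],[0.16,-1.36,0,0.525,0.45],[0.24,-1.8,0,0.7,0.45],[0.35,-2.25,0,0.875,0.45],[0.46,-2.69,0,1.05,0.45],[0.6,-3.13,0,1.225,0.45],[0.73,-3.56,0,1.4,0.45],[0.73,-3.56,0,1.4,0.45],[0.73,-3.56,0,1.4,0.45],[0.73,-2.96,0,1.4,0.45]]}}

```text
t: 17.45
tcp_pos: [0.4418, 0.2155, 0.0296]
tool_rot: [0.997, 0.079, 0.0, -0.0]
force: [-0.2, -0.8, 0.1]
finger_gap: 0.451
gripper_force: 0.0
```

Call:
{"fn": "creep_tool", "kwargs": {"ticks": [[0,0,-3,0,0.45],[0,0,-7,0,0.45],[2,0.5,-12,0,0.45],[4.5,0.5,-17.2,0,0.45],[4.5,0.5,-17.2,0,0.45],[4.5,0.5,-17.2,0,0.45]]}}

```text
t: 18.05
tcp_pos: [0.4896, 0.2179, 0.2039]
tool_rot: [0.997, 0.078, 0.004, -0.001]
force: [-0.3, -1.1, -0.4]
finger_gap: 0.45
gripper_force: 0.0
```

```bash
python3 - <<'E'
from h import *
s=manip.sense(); R=Rn.from_quat(s['tool_rot']).as_matrix();print(s['tcp_pos'],'yaw',np.arctan2(R[1,0],R[0,0]))
d=manip.snapshot('wrist'); np.savez('w6.npz',tcp=s['tcp_pos'],rot=s['tool_rot'],**d)
cv2.imwrite('pics/w6.png',cv2.resize(d['pixels'][20:200,160:400,::-1],(800,600),interpolation=cv2.INTER_CUBIC))
E
```

```text
[0.48964647 0.21787464 0.20389619] yaw 0.15658802065551464
```

View pics/w6.png

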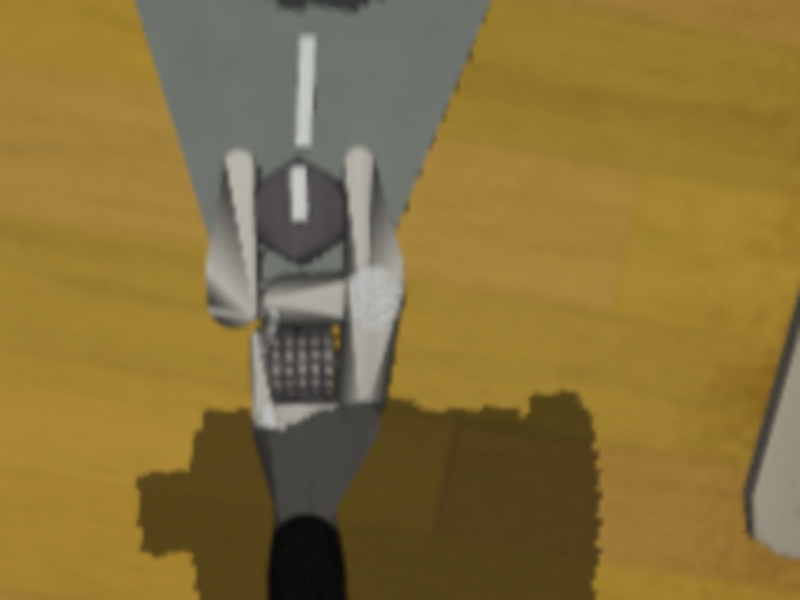

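The picture shows the bolt mark, (300,220) to (298,166), nearly in line with the foot mark, (304,147) to (308,35). I measure what is left.

```bash
python3 - <<'E'
from m import *
P=run('w6.npz',dict(bolt=(301,210,.0185),m0=(300,220,.0185),m1=(298,166,.0185),worm=(304,362,.021),g0=(307,525,.018),g1=(308,590,.018),f0=(304,146,.0055),f1=(308,36,.0055)))
for n in P:print(n,P[n].round(4),round(np.linalg.norm(P[n][:2]-P['bolt'][:2]),4))
print('bolt',ang(P,'m0','m1'),ang(P,'bolt','m1'),'foot',ang(P,'f0','f1'),ang(P,'bolt','f1'),'wrench',ang(P,'worm','bolt'),ang(P,'g1','worm'),ang(P,'g1','bolt'))
E
```

```text
bolt [0.5674 0.2327 0.0185] 0.0
m0 [0.5649 0.2326 0.0185] 0.0025
m1 [0.578  0.2351 0.0185] 0.0109
worm [0.5289 0.2259 0.021 ] 0.0392
g0 [0.4831 0.2179 0.018 ] 0.0856
g1 [0.4638 0.2146 0.018 ] 0.1052
f0 [0.5838 0.2345 0.0055] 0.0165
f1 [0.6106 0.2376 0.0055] 0.0434
bolt 0.1924530776864705 0.22541893025135545 foot 0.11599086189769033 0.11378730367515578 wrench 0.17509014653131125 0.17218141482048924 0.1732638713484448
```

The wrench is at 0.173 and the foot at about 0.12, so I give it a final nudge of about 0.055 rad.

To row units: 0.172 m is 17.2, 0.12 m is 12, 0.055 rad is 0.275.

Call:
{"fn": "creep_tool", "kwargs": {"ticks": [[-2,-0.2,4.5,0,0.45],[-4.5,-0.2,9,0,0.45],[-4.5,-0.3,13,0,0.45],[-4.5,-0.3,16,0,0.45],[-4.5,-0.3,17.2,0,0.45],[-4.5,-0.5,17.2,0,0.45],[-4.5,-0.8,17.2,0.05,0.45],[-4.5,-1.1,17.2,0.1,0.45],[-4.47,-1.4,17.2,0.175,0.45],[-4.43,-1.8,17.2,0.275,0.45],[-4.43,-1.8,17.2,0.275,0.45],[-4.43,-1.8,17.2,0.275,0.45],[-4.43,-1.1,17.2,0.275,0.45],[-4.43,-1.1,12,0.275,0.45],[-3,-1.1,7,0.275,0.45],[0,-1.1,0,0.275,0.45],[0,-1.1,0,0.275,0.45],[0,-1.1,0,0.275,0.45],[0,-1.1,0,0.275,0.45]]}}

```text
t: 20.0
tcp_pos: [0.4856, 0.2284, 0.2024]
tool_rot: [0.999, 0.051, 0.002, -0.0]
force: [0.3, 0.0, -0.4]
finger_gap: 0.45
gripper_force: 0.0
```

```bash
python3 - <<'E'
from h import *
s=manip.sense(); R=Rn.from_quat(s['tool_rot']).as_matrix();print(s['tcp_pos'],'yaw',np.arctan2(R[1,0],R[0,0]))
d=manip.snapshot('wrist'); np.savez('w7.npz',tcp=s['tcp_pos'],rot=s['tool_rot'],**d)
cv2.imwrite('pics/w7.png',cv2.resize(d['pixels'][20:200,160:400,::-1],(800,600),interpolation=cv2.INTER_CUBIC))
E
```

```text
[0.48561823 0.22835924 0.20239663] yaw 0.10153264321501433
```

View pics/w7.png

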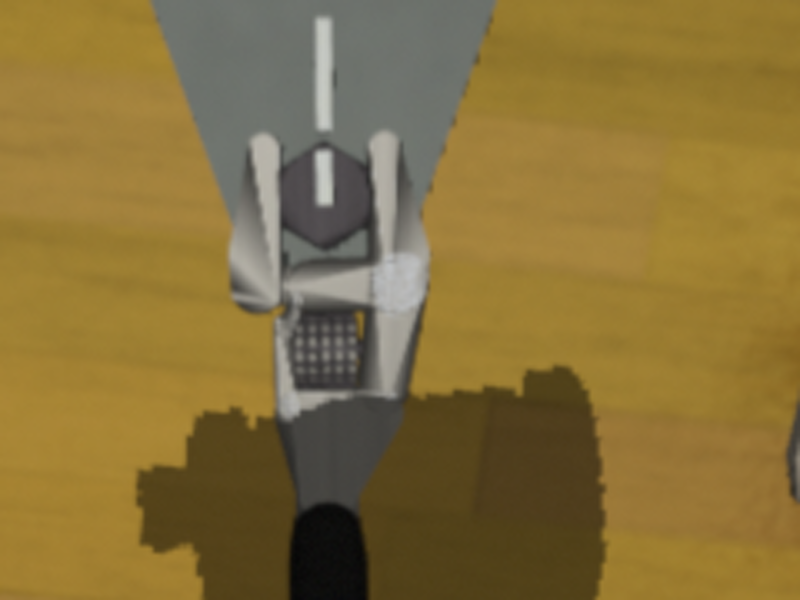

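The bolt mark (324,150–205) and the foot mark (323,18–130) are now in line. The jaws are snug at columns 281 and 370, and the arm is clear, so I hand in.

```bash
python3 -c "
from station import manip
print(manip.sign_off())"
```

```text
the job is handed in; nothing more can be done
None
```

I closed the jaws snug on the bolt head and swung the wrench clockwise until the bolt's mark lined up with the foot's in the last wrist picture. I left the wrench on the bolt with the arm clear and handed in at about 20 s; sign-off returned no verdict.

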